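Close the pressure-gauge case and snap its catches

TASK

Close the yellow gauge case for the shelf: bring its open lid over and let it down gently, without dropping or slamming it, then press it down until both steel snap catches have hooked over it and it stays fully shut, but do not force it hard against the rim. Leave the other things on the foam sheet where they are.

Things in the scene. Friction and masses are not known exactly. Their poses are not given: they have to be found in the camera images.
- sheet: White packing-foam sheet on the bench, 380 x 660 mm, standing 12 to 30 mm above the bench. Origin: centre of its top face, x away from the robot, z up. The case and the loose things stand on it. Fixed.
- case: Base of the yellow hard-plastic gauge case, fixed: 150 mm deep (x) by 240 mm wide (y) by 55 mm high. Origin: centre of its underside. Its front faces -x; x points to the hinge side, z up. The hinge line runs along y at x = +78 mm, z = +55 mm. Grey foam inlay with gauge and fittings lies below the rim.
- rim: Front rim of the base (x = -75 to -71 mm, top at z = 55 mm in the case's frame; the origin is that of the case). The shut lid bears on it; a rubber seal strip just inside it pushes back over the lid's last 5 mm, with about 18 N when it is hard on the rim.
- lid (a joint): Angle of the lid, rad: 0 = shut hard on the rim, grows as it opens, stop at 1.80 (leaning back). Lid 150 x 240 x 32 mm, 0.24 to 0.43 kg. The hinge is a little stiff: left anywhere from 1.05 to 1.6 the lid stays there, below 0.8 it falls shut, between it depends on its weight. Unlatched it comes to lie on the catches at about 0.07 (front 10 mm up); latched it is held at about 0.009.
- lid_tab (a point): Grip point in the black lift tab at the middle of the lid's front edge. Tab 26 mm wide (along the hinge line), 34 mm long, 8 mm thick, standing straight out from the lid's front wall; the point is mid-width, mid-thickness, 25 mm out from the wall, 178 mm from the hinge line, 8 mm above the parting plane with the lid shut. Its x points along the tab to the hinge, z out of the lid's top.
- catch_left (a joint): Sprung steel snap catch, 18 mm wide, on the base's front at y = +80 mm of the case, reaching 80 mm up. Angle, rad: 0 = upright (rest and hooked), grows as its top is pushed away from the case. A ledge on the lid pushes its sloped nose aside by about 0.09, then it springs back over the ledge. The pair take 5 to 12 N down on the tab, falling to almost none as they snap; then the seal resists.
- catch_right (a joint): The same catch at y = -80 mm of the case.
- valve: Brass ball valve with a blue lever, loose, 42 x 93 x 56 mm high, left of the case. Origin: centre of its underside.
- adaptor: Silver hose adaptor, loose, 54 mm diameter, 56 mm high, right of the case. Origin: centre of its underside.
- spanner: Steel spanner, loose, 160 mm long, flat on the sheet, to the right of the case nearer the robot. Origin: centre of its underside.

How it is judged:
By the outcome, as a careful person would: the job done as asked, in the order asked, and still so for the second after the job is handed in, with the robot touching nothing.
It also fails if it takes over 54 s, if anything falls off the work surface, if the arm or the gripper's body presses on something with over 40 N, if the wrist force passes 120 N, or if a joint passes its speed limit or range.

ROBOT

A 6-joint arm with a two-finger parallel gripper is mounted at the origin on the work surface. World frame = base frame: x ahead of the robot, y to its left, z up, the work surface at z = 0. Lengths are in m, angles in rad, forces in N, time in s.
With the tool pointing down it reaches from about 0.375 to 0.9 m from the base axis. Payload 3.1 kg.
Tool frame: the origin (TCP) lies midway between the tips of the shut fingers; the grasp point (between the pads) lies 19 mm behind it (manip.pinch_z is the distance from the TCP to the grasp point, in m); z points along the fingers, y is the line along which they close (so a half turn about z gives the same grasp; the last joint's range is limited). The gripper opens to 85 mm and grips with 20 to 120 N. Pads are 22 mm wide; open, the fingers measure 114 mm over their backs; the gripper's body (76 mm by 85 mm) begins 54 mm behind the grasp point. The pads swing forward as they close: fully open they stand 13 mm farther back than shut.
Start: joints at [1.087, 0.527, 1.433, -0, 1.181, -0.178], TCP at [0.188, 0.596, 0.231] pointing down, gripper open.
Joint ranges: [-3.08, 3.08], [-0.75, 2.2], [0.22, 2.44], [-1.43, 4.57], [0, 2.65], [-2.85, 2.85]. Speed limits (rad/s): [2.79, 2.79, 3.14, 3.14, 3.14, 3.14].

INTERFACE

Orientations are given as a unit quaternion [x, y, z, w].
In Python, from station import manip, viewer, ticket gives the robot as it stands.
- The arm moves only by the shell command python3 -m creep 'ROWS' [FORCE]. ROWS is JSON, a list of rows, each an object with "slide": the shift along the tool's x, y, z in cm, a list of three; "angular": the turn, a rotation vector about the tool's x, y, z in rad, a list of three; "claw": the opening, from -1 (shut) to 1 (fully open). A call has 1 to 10 rows; each row shifts and turns the commanded pose from where the row before left it, along the tool's axes as they then stand; what a row does not reach is not made up. A row lasts 1/12 s, in which the tool goes at most 41.7 mm and 7.16 degrees, less where a joint would pass 70% of its speed; a pose out of reach is approached as far as the arm can. A call with a gripper value outside its range is refused whole. The fingers move at their own pace and stop on an object; FORCE is the grip in N (left out, the last holds). Time passes only in rows, so rows that do not move let the fingers close. It gives the time, the measured TCP pose, the force, the opening and the grip force at its end, in the units of the state.
- manip.sense(): the state, without advancing time (a new reading comes with each control period).
- viewer.snapshot(name): name is "side" or "top"; returns the picture (420x560x3 uint8, blue, green, red); there is no depth.
- viewer.calibration(name): a dict with "fov_y" (degrees; the focal length in pixels is half the picture's height over the tangent of half this angle, whatever the lens; pixels are square), "cx", "cy" (the principal point, pixels), "T" (4x4, takes a point from camera to world coordinates). Camera axes: x right, y up, looking along -z (the intrinsics and any distortion apply to the point x, -y, -z); pixel columns grow to the right and rows downward; lengths in m; the calibration is good to about 2 mm. A picture is of the moment at which its call begins. calibration takes no time and is no camera call.
- ticket.sign_off(): hands the job in; it is judged then, once.
The state is a dict: "t": time; "q": joint angles; "qd": joint speeds; "tau": joint torques, N m; "tcp_pos": TCP position; "tool_rot": TCP orientation; "force": force on the tool from outside, world axes, zero at the start; "ft_torque": the same for the moment, N m; "finger_gap": opening from 0.0 (shut) to 1.0 (fully open); "gripper_force": force on a finger pad.
Only numpy, scipy, OpenCV 4.12 (cv2) and the standard library are available. Lean on these libraries where they do the work, as an engineer would, in place of code of your own. Each camera call takes 0.05 s, during which the arm holds its last target. There are 200 camera calls.

## Working session

There is one attempt and no reset: what is moved stays moved. The work goes in short steps, Python scripts to look and compute and a shell command to move; the robot and the scene stay as the last step left them, time stands still between calls to the robot, and variables do not carry over. Pictures are saved under pics/ and viewed, at most 10 in all, crops included, and the job is handed in when it is done.

```bash
ls; mkdir -p pics; python3 - <<'E'
from station import manip, viewer
import cv2, numpy as np
for n in("side","top"):
    cv2.imwrite(f"pics/{n}0.png",viewer.snapshot(n)); c=viewer.calibration(n); print(n,{k:(np.round(v,4).tolist() if k=="T" else v) for k,v in c.items()})
print(manip.sense(), manip.pinch_z)
E
```

```text
pics
side {'fov_y': 56.434255906222, 'cx': 280.15565548322536, 'cy': 204.00765918568504, 'T': [[0.8115, 0.3366, -0.4776, 0.1049], [-0.5843, 0.4703, -0.6613, -0.5825], [0.002, 0.8158, 0.5784, 0.6224], [0.0, 0.0, 0.0, 1.0]]}
top {'fov_y': 57.84623409269618, 'cx': 276.1048314718256, 'cy': 216.79711621436067, 'T': [[-0.0062, 0.9783, -0.2071, 0.3966], [-1.0, -0.0071, -0.0037, 0.0424], [-0.0051, 0.2071, 0.9783, 0.9636], [0.0, 0.0, 0.0, 1.0]]}
{'t': 0.1, 'q': array([ 1.08649119e+00,  5.28341668e-01,  1.43378052e+00, -1.73029546e-05,
        1.18141356e+00, -1.78492984e-01]), 'qd': array([-1.86406168e-03, -1.98360212e-03, -2.35323761e-03, -2.04986019e-03,
       -2.96415057e-05, -5.05341999e-04]), 'tau': array([ 1.46870725e-04, -4.43303597e+01, -1.78585553e+01, -1.73412709e-04,
        3.84516141e-03, -1.75942951e-06]), 'tcp_pos': array([0.18783238, 0.59542636, 0.23044883]), 'tool_rot': array([ 1.52307617e-01,  9.88332660e-01, -9.21289257e-04, -3.08544289e-04]), 'force': array([-0.53252874,  0.31937638,  0.6016447 ]), 'ft_torque': array([-0.03820485, -0.01708839, -0.04262906]), 'gripper_force': 0.0, 'finger_gap': 0.9975623314858038} 0.0187
```

View pics/side0.png

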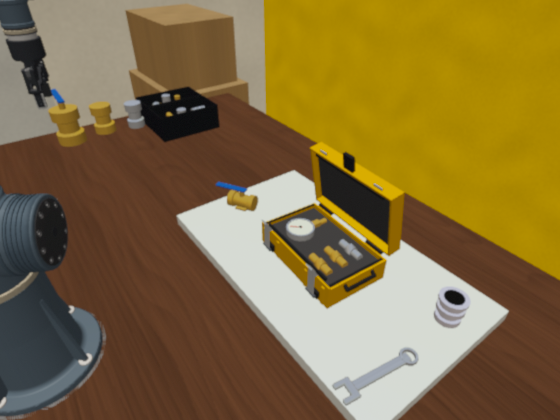

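View pics/top0.png

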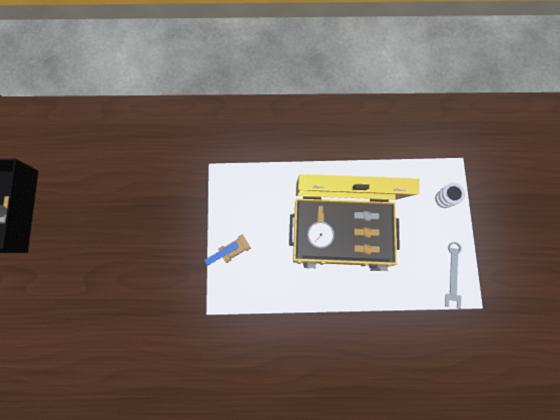

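The side view shows the open case (rim front corners near (265,222) and (322,297)) with the black tab at (349,162). The top view shows the tab at (361,187) and the case rim spanning about (295..397, 198..265). I'll enlarge both crops to get precise pixels.

```bash
python3 - <<'E'
import cv2
for n,(x,y,w,h),s in(("side",(255,140,155,165),3.6),("top",(280,165,150,112),5)):
    im=cv2.imread(f"pics/{n}0.png")[y:y+h,x:x+w]; im=cv2.resize(im,None,fx=s,fy=s,interpolation=cv2.INTER_CUBIC)
    for k in range(0,w,10):
        cv2.line(im,(int(k*s),0),(int(k*s),6),(0,0,255),1); 
        if k%20==0: cv2.putText(im,str(x+k),(int(k*s),16),0,.4,(0,0,255),1)
    for k in range(0,h,10):
        cv2.line(im,(0,int(k*s)),(6,int(k*s)),(0,0,255),1)
        if k%20==0: cv2.putText(im,str(y+k),(8,int(k*s)+4),0,.4,(0,0,255),1)
    cv2.imwrite(f"pics/{n}c.png",im)
E
```

```text
(no output)
```

View pics/sidec.png

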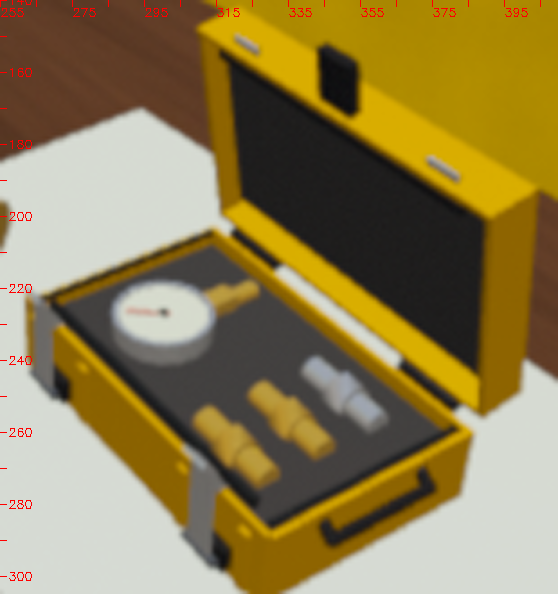

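View pics/topc.png

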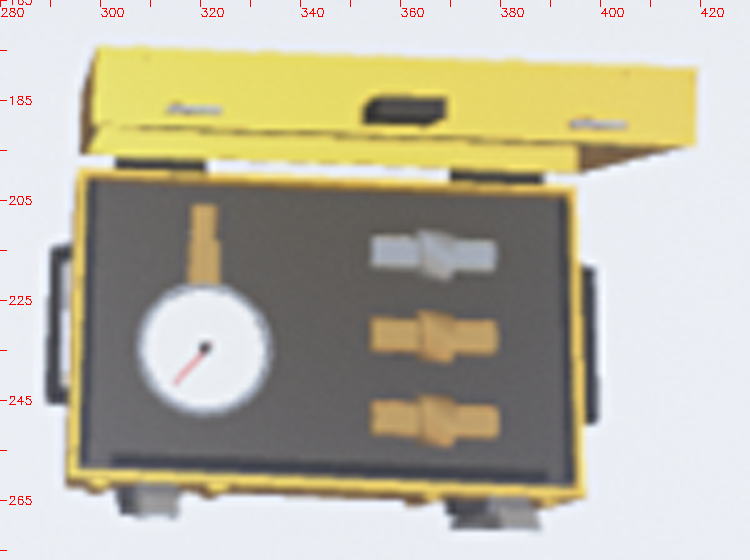

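```bash
cat > h.py <<'E'
import numpy as np
from station import viewer
C={n:viewer.calibration(n) for n in("side","top")}
def ray(n,p):
    c=C[n]; f=210/np.tan(np.radians(c["fov_y"]/2)); T=np.array(c["T"])
    d=T[:3,:3]@np.array([(p[0]-c["cx"])/f,-(p[1]-c["cy"])/f,-1]); return T[:3,3],d/np.linalg.norm(d)
def tri(a,b):
    o1,d1=ray("side",a);o2,d2=ray("top",b)
    s=np.linalg.lstsq(np.c_[d1,-d2],o2-o1,rcond=None)[0]
    p,q=o1+s[0]*d1,o2+s[1]*d2; return (p+q)/2,np.linalg.norm(p-q)
def plane(n,p,z):
    o,d=ray(n,p); return o+d*(z-o[2])/d[2]
E
python3 - <<'E'
from h import *
np.set_printoptions(precision=4,suppress=True)
P=dict(BL=((314.7,203.9),(295.4,199)),BR=((386.1,260),(395.4,203)),FR=((329.4,289.2),(397,263)),FL=((265,222.5),(293.2,261.4)),
 lidL=((310.6,148.3),(299.6,190)),lidR=((391.1,200.6),(419,194.4)),lidRo=((404.2,192.2),(419,178.6)),hingeR=((388.7,255),(396,199.4)),tabtipL=((344,153),(354.5,184.5)),tabtip=((349.2,155),(361.8,184.5)),tabbase=((349.4,167.8),(360,189.5)))
for k,v in P.items(): print(k,*tri(*v))
for p in [(208,163),(463,158),(481,307),(207,314)]: print(plane("top",p,.02))
E
```

```text
BL [ 0.629  -0.0011  0.0713] 0.0005802152408074701
BR [ 0.6156 -0.2403  0.0768] 0.0012795766678907626
FR [ 0.4714 -0.2331  0.0777] 0.002856501290771522
FL [0.4817 0.0046 0.0764] 0.008397058197654956
lidL [ 0.6061 -0.002   0.2294] 0.0010758522806817636
lidR [ 0.5946 -0.2392  0.2302] 0.0020929817919931987
lidRo [ 0.626  -0.2401  0.236 ] 0.0010733042300512584
hingeR [ 0.6221 -0.2394  0.0861] 0.001266461776011722
tabtipL [ 0.6056 -0.1045  0.2628] 0.00364253565691806
tabtip [ 0.6054 -0.1184  0.2644] 0.0027917710564238788
tabbase [ 0.6046 -0.1216  0.2372] 0.0003841279327788138
[0.7417 0.2234 0.02  ]
[ 0.7501 -0.4441  0.02  ]
[ 0.3706 -0.4465  0.02  ]
[0.3582 0.2139 0.02  ]
```

Measurements agree with the given sizes: rim z is about 0.076, case centre about (0.549, -0.118), yaw about -0.056, lid angle about 1.39, and tab about (0.605, -0.120) with tip z 0.264. I'll turn the jaw line along the hinge, raise the arm, and fly above the tab.

```bash
python3 -m creep '[{"slide":[0,0,-4],"angular":[0,0,-0.083],"claw":1},{"slide":[0,0,-4],"angular":[0,0,-0.083],"claw":1},{"slide":[0,0,-4],"angular":[0,0,-0.083],"claw":1},{"slide":[-1,-1.5,0],"angular":[0,0,0],"claw":1},{"slide":[-2,-3,0],"angular":[0,0,0],"claw":1},{"slide":[-2,-3,0],"angular":[0,0,0],"claw":1},{"slide":[-2,-3,0],"angular":[0,0,0],"claw":1},{"slide":[-2,-3,0],"angular":[0,0,0],"claw":1},{"slide":[-2,-3,0],"angular":[0,0,0],"claw":1},{"slide":[-2,-3,0],"angular":[0,0,0],"claw":1}]' 20
python3 -m creep '[{"slide":[-2,-3,0],"angular":[0,0,0],"claw":1},{"slide":[-2,-3,0],"angular":[0,0,0],"claw":1},{"slide":[-2,-3,0],"angular":[0,0,0],"claw":1},{"slide":[-2,-3,0],"angular":[0,0,0],"claw":1},{"slide":[-2,-3,0],"angular":[0,0,0],"claw":1},{"slide":[-2,-3,0],"angular":[0,0,0],"claw":1},{"slide":[-2,-3,0],"angular":[0,0,0],"claw":1},{"slide":[-2,-3,0],"angular":[0,0,0],"claw":1},{"slide":[-2,-3,0],"angular":[0,0,0],"claw":1},{"slide":[0,0,0],"angular":[0,0,0],"claw":1}]'
cat > st.py <<'E'
from station import manip
import numpy as np
from scipy.spatial.transform import Rotation as R
np.set_printoptions(precision=4,suppress=True)
s=manip.sense();print(s["t"],s["tcp_pos"],"\n",R.from_quat(s["tool_rot"]).as_matrix(),s["force"],s["finger_gap"],s["gripper_force"],s["q"])
E
python3 st.py
```

```text
t: 0.93
tcp_pos: [0.307, 0.3922, 0.351]
tool_rot: [0.028, 1.0, -0.0, -0.0]
force: [0.2, -0.3, -0.3]
finger_gap: 1.0
gripper_force: 0.0
t: 1.77
tcp_pos: [0.4747, 0.109, 0.351]
tool_rot: [0.032, 1.0, -0.002, 0.001]
force: [0.4, 0.4, 0.1]
finger_gap: 1.001
gripper_force: 0.0
1.7667 [0.4747 0.109  0.351 ] 
 [[-0.998   0.063   0.0021]
 [ 0.063   0.998  -0.0031]
 [-0.0023 -0.003  -1.    ]] [0.3988 0.4293 0.1329] 1.0007368502619391 0.0 [-0.0023  0.2046  1.6014 -0.0032  1.3334 -1.5093]
```

```bash
python3 -m creep '[{"slide":[-1.8,-2.75,0],"angular":[0,0,0],"claw":1},{"slide":[-1.8,-2.75,0],"angular":[0,0,0],"claw":1},{"slide":[-1.8,-2.75,0],"angular":[0,0,0],"claw":1},{"slide":[-1.8,-2.75,0],"angular":[0,0,0],"claw":1},{"slide":[-1.8,-2.75,0],"angular":[0,0,0],"claw":1},{"slide":[-1.8,-2.75,0],"angular":[0,0,0],"claw":1},{"slide":[-1.8,-2.75,0],"angular":[0,0,0],"claw":1},{"slide":[-1.8,-2.75,0],"angular":[0,0,0],"claw":0.2},{"slide":[0,0,0],"angular":[0,0,0],"claw":0.2},{"slide":[0,0,0],"angular":[0,0,0],"claw":0.2}]'
python3 st.py
python3 - <<'E'
from station import viewer
import cv2,numpy as np
a=viewer.snapshot("side")[60:270,240:430];b=viewer.snapshot("top")[130:280,270:440]
a=cv2.resize(a,None,fx=2,fy=2,interpolation=2);b=cv2.resize(b,None,fx=2.2,fy=2.2,interpolation=2)
o=np.zeros((420,760,3),np.uint8);o[:a.shape[0],:a.shape[1]]=a;o[:b.shape[0],382:382+b.shape[1]]=b
cv2.imwrite("pics/v1.png",o)
E
```

```text
t: 2.6
tcp_pos: [0.6026, -0.1148, 0.3501]
tool_rot: [0.03, 1.0, 0.0, -0.001]
force: [-0.4, 1.1, -0.3]
finger_gap: 0.612
gripper_force: 0.0
2.6 [ 0.6026 -0.1148  0.3501] 
 [[-0.9982  0.0592 -0.0019]
 [ 0.0592  0.9982  0.001 ]
 [ 0.002   0.0009 -1.    ]] [-0.3731  1.1384 -0.3288] 0.6122445324553406 0.0 [-0.3703  0.4057  1.3053  0.0003  1.4328 -1.8819]
```

View pics/v1.png

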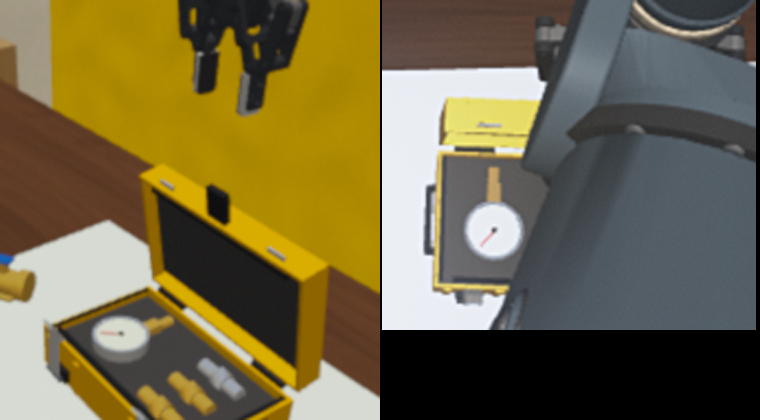

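The side view shows the half-open fingers directly above the tab, in line with it. I'll tilt the tool to match the lid's lean and descend along the tab.

```bash
python3 -m creep '[{"slide":[1.45,-0.5,0],"angular":[0,0,0],"claw":0.2},{"slide":[0,0,0],"angular":[0,-0.09,0],"claw":0.2},{"slide":[0,0,0],"angular":[0,-0.09,0],"claw":0.2},{"slide":[0,0,2],"angular":[0,0,0],"claw":0.2},{"slide":[0,0,2],"angular":[0,0,0],"claw":0.2},{"slide":[0,0,1.5],"angular":[0,0,0],"claw":0.2},{"slide":[0,0,1],"angular":[0,0,0],"claw":0.2},{"slide":[0,0,0],"angular":[0,0,0],"claw":0.2},{"slide":[0,0,0],"angular":[0,0,0],"claw":0.2}]'
python3 st.py
```

```text
t: 3.45
tcp_pos: [0.5991, -0.1175, 0.2873]
tool_rot: [0.028, 0.996, -0.002, 0.089]
force: [0.5, -0.7, -0.1]
finger_gap: 0.598
gripper_force: 0.0
3.45 [ 0.5991 -0.1175  0.2873] 
 [[-0.9825  0.0555  0.178 ]
 [ 0.0547  0.9985 -0.0095]
 [-0.1783  0.0004 -0.984 ]] [ 0.5182 -0.6743 -0.132 ] 0.5984095675888109 0.0 [-0.4071  0.3796  1.5399  0.0711  1.0548 -1.9522]
```

```bash
python3 -m creep '[{"slide":[0,-0.2,1.2],"angular":[0,0,0],"claw":0.2},{"slide":[0,0,1.2],"angular":[0,0,0],"claw":0.2},{"slide":[0,0,1.0],"angular":[0,0,0],"claw":0.2},{"slide":[0,0,0.8],"angular":[0,0,0],"claw":0.2},{"slide":[0,0,0.5],"angular":[0,0,0],"claw":0.2},{"slide":[0,0,0.3],"angular":[0,0,0],"claw":0.2},{"slide":[0,0,0],"angular":[0,0,0],"claw":0.2},{"slide":[0,0,0],"angular":[0,0,0],"claw":0.2}]'
python3 st.py
python3 - <<'E'
from station import viewer
import cv2
a=viewer.snapshot("side")[100:240,270:430]
cv2.imwrite("pics/v2.png",cv2.resize(a,None,fx=4,fy=4,interpolation=2))
E
```

```text
t: 4.12
tcp_pos: [0.6084, -0.1211, 0.2384]
tool_rot: [0.028, 0.996, -0.003, 0.09]
force: [-0.0, -0.6, 0.6]
finger_gap: 0.598
gripper_force: 0.0
4.1167 [ 0.6084 -0.1211  0.2384] 
 [[-0.9822  0.0567  0.1791]
 [ 0.0558  0.9984 -0.0103]
 [-0.1794 -0.0001 -0.9838]] [-0.0246 -0.5534  0.5542] 0.5980368190968287 0.0 [-0.4062  0.4474  1.5763  0.0755  0.9495 -1.959 ]
```

View pics/v2.png

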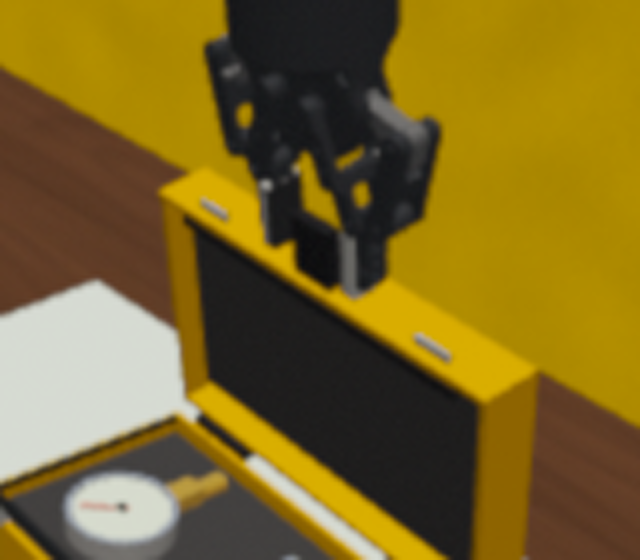

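The fingers straddle the tab (tab at about (318,250) in the crop, fingers at (280,210) and (355,265)), so I'm closing.

```bash
python3 -m creep '[{"slide":[0,0,0],"angular":[0,0,0],"claw":-0.2},{"slide":[0,0,0],"angular":[0,0,0],"claw":-0.4},{"slide":[0,0,0],"angular":[0,0,0],"claw":-0.7},{"slide":[0,0,0],"angular":[0,0,0],"claw":-1},{"slide":[0,0,0],"angular":[0,0,0],"claw":-1},{"slide":[0,0,0],"angular":[0,0,0],"claw":-1},{"slide":[0,0,0],"angular":[0,0,0],"claw":-1},{"slide":[0,0,0],"angular":[0,0,0],"claw":-1}]' 25
python3 st.py
```

```text
t: 4.83
tcp_pos: [0.6084, -0.1191, 0.2391]
tool_rot: [0.028, 0.995, -0.001, 0.09]
force: [0.4, 4.6, 2.9]
finger_gap: 0.295
gripper_force: 26.1
4.8333 [ 0.6084 -0.1191  0.2391] 
 [[-0.982   0.0569  0.18  ]
 [ 0.0565  0.9984 -0.007 ]
 [-0.1801  0.0033 -0.9836]] [0.3707 4.6023 2.8772] 0.2953053403664588 26.08573079109192 [-0.4047  0.4462  1.5766  0.0793  0.9509 -1.9589]
```

Gripped: a 25 mm opening matches the 26 mm tab. Next I'll work out the arc about the hinge.

```bash
cat > arc.py <<'E'
import numpy as np,sys
from station import manip
from scipy.spatial.transform import Rotation as R
# args: end polar angle of grip point, end tilt, rows ; hinge x,z in case-yaw plane
a1,p1,n=float(sys.argv[1]),float(sys.argv[2]),int(sys.argv[3])
H=np.array([.627,.0755]);yaw=-.0565;r=.1856
s=manip.sense();M=R.from_quat(s["tool_rot"]).as_matrix()
p0=np.arctan2(M[0,2],-M[2,2])
hx=H[0]*np.cos(yaw)+-.122*np.sin(yaw)
T=np.array([s["tcp_pos"][0]*np.cos(yaw)+s["tcp_pos"][1]*np.sin(yaw)-hx,s["tcp_pos"][2]-H[1]])
z=lambda p:np.array([np.sin(p),-np.cos(p)])
P=T-.021*z(p0);a0=np.arctan2(P[1],-P[0]);print("polar",a0,"r",np.hypot(*P),"tilt",p0)
for i in range(n):
    a=a0+(a1-a0)*(i+1)/n;p=p0+(p1-p0)*(i+1)/n;pp=p0+(p1-p0)*i/n
    Tn=r*np.array([-np.cos(a),np.sin(a)])+.021*z(p);d=Tn-T;T=Tn
    print("x %.2f z %.2f ang_y %.3f"%(100*d@[-np.cos(pp),-np.sin(pp)],100*d@z(pp),pp-p),"a %.2f"%a)
E
python3 arc.py 0.75 0.34 20
```

```text
polar 1.4494507264690184 r 0.18559558131784162 tilt 0.18099039862963276
x 0.63 z -0.03 ang_y -0.008 a 1.41
x 0.63 z -0.01 ang_y -0.008 a 1.38
x 0.63 z 0.01 ang_y -0.008 a 1.34
x 0.63 z 0.03 ang_y -0.008 a 1.31
x 0.63 z 0.04 ang_y -0.008 a 1.27
x 0.63 z 0.06 ang_y -0.008 a 1.24
x 0.63 z 0.08 ang_y -0.008 a 1.20
x 0.63 z 0.09 ang_y -0.008 a 1.17
x 0.62 z 0.11 ang_y -0.008 a 1.13
x 0.62 z 0.13 ang_y -0.008 a 1.10
x 0.62 z 0.15 ang_y -0.008 a 1.06
x 0.61 z 0.16 ang_y -0.008 a 1.03
x 0.61 z 0.18 ang_y -0.008 a 0.99
x 0.60 z 0.20 ang_y -0.008 a 0.96
x 0.60 z 0.21 ang_y -0.008 a 0.92
x 0.59 z 0.23 ang_y -0.008 a 0.89
x 0.58 z 0.25 ang_y -0.008 a 0.85
x 0.58 z 0.26 ang_y -0.008 a 0.82
x 0.57 z 0.28 ang_y -0.008 a 0.78
x 0.56 z 0.29 ang_y -0.008 a 0.75
```

```bash
python3 -m creep '[{"slide":[0.63,0.2,-0.03],"angular":[0,-0.008,0],"claw":-1},{"slide":[0.63,0,-0.01],"angular":[0,-0.008,0],"claw":-1},{"slide":[0.63,0,0.01],"angular":[0,-0.008,0],"claw":-1},{"slide":[0.63,0,0.03],"angular":[0,-0.008,0],"claw":-1},{"slide":[0.63,0,0.04],"angular":[0,-0.008,0],"claw":-1},{"slide":[0.63,0,0.06],"angular":[0,-0.008,0],"claw":-1}]'
python3 arc.py 0.75 0.34 14; python3 st.py
```

```text
t: 5.33
tcp_pos: [0.571, -0.1173, 0.23]
tool_rot: [0.028, 0.993, -0.004, 0.115]
force: [1.6, -1.9, 1.3]
finger_gap: 0.3
gripper_force: 26.0
polar 1.2356609212780232 r 0.18524343239792035 tilt 0.2293457966826728
x 0.63 z 0.04 ang_y -0.008 a 1.20
x 0.62 z 0.10 ang_y -0.008 a 1.17
x 0.62 z 0.11 ang_y -0.008 a 1.13
x 0.61 z 0.13 ang_y -0.008 a 1.10
x 0.61 z 0.15 ang_y -0.008 a 1.06
x 0.61 z 0.16 ang_y -0.008 a 1.03
x 0.60 z 0.18 ang_y -0.008 a 0.99
x 0.60 z 0.20 ang_y -0.008 a 0.96
x 0.59 z 0.21 ang_y -0.008 a 0.92
x 0.58 z 0.23 ang_y -0.008 a 0.89
x 0.58 z 0.25 ang_y -0.008 a 0.85
x 0.57 z 0.26 ang_y -0.008 a 0.82
x 0.56 z 0.28 ang_y -0.008 a 0.78
x 0.56 z 0.29 ang_y -0.008 a 0.75
5.3333 [ 0.571  -0.1173  0.23  ] 
 [[-0.9721  0.0571  0.2273]
 [ 0.0554  0.9984 -0.0137]
 [-0.2277 -0.0007 -0.9737]] [ 1.6117 -1.8789  1.3123] 0.2997093367685694 25.973124504089355 [-0.4379  0.394   1.7133  0.1147  0.8236 -2.0208]
```

Forces stay small and the tab is following. I'll continue.

```bash
python3 -m creep '[{"slide":[0.63,-0.05,0.07],"angular":[0,-0.008,0],"claw":-1},{"slide":[0.62,0,0.1],"angular":[0,-0.008,0],"claw":-1},{"slide":[0.62,0,0.11],"angular":[0,-0.008,0],"claw":-1},{"slide":[0.61,0,0.13],"angular":[0,-0.008,0],"claw":-1},{"slide":[0.61,0,0.15],"angular":[0,-0.008,0],"claw":-1},{"slide":[0.61,0,0.16],"angular":[0,-0.008,0],"claw":-1},{"slide":[0.6,0,0.18],"angular":[0,-0.008,0],"claw":-1}]'
python3 -m creep '[{"slide":[0.6,0,0.2],"angular":[0,-0.008,0],"claw":-1},{"slide":[0.59,0,0.21],"angular":[0,-0.008,0],"claw":-1},{"slide":[0.58,0,0.23],"angular":[0,-0.008,0],"claw":-1},{"slide":[0.58,0,0.25],"angular":[0,-0.008,0],"claw":-1},{"slide":[0.57,0,0.26],"angular":[0,-0.008,0],"claw":-1},{"slide":[0,0,0],"angular":[0,0,0],"claw":-1}]'
python3 arc.py 0.15 0.5 18; python3 st.py
python3 - <<'E'
from station import viewer
import cv2
a=viewer.snapshot("side")[130:310,220:420]
cv2.imwrite("pics/v3.png",cv2.resize(a,None,fx=3,fy=3,interpolation=2))
E
```

```text
t: 5.92
tcp_pos: [0.5318, -0.1155, 0.2098]
tool_rot: [0.028, 0.989, -0.004, 0.142]
force: [2.6, -2.4, -1.5]
finger_gap: 0.296
gripper_force: 25.7
t: 6.42
tcp_pos: [0.5068, -0.1143, 0.1895]
tool_rot: [0.028, 0.987, -0.005, 0.161]
force: [3.0, -2.7, -3.0]
finger_gap: 0.296
gripper_force: 26.0
polar 0.8112197898784146 r 0.18463627928622703 tilt 0.32282940698901064
x 0.63 z 0.21 ang_y -0.010 a 0.77
x 0.58 z 0.32 ang_y -0.010 a 0.74
x 0.57 z 0.33 ang_y -0.010 a 0.70
x 0.57 z 0.35 ang_y -0.010 a 0.66
x 0.56 z 0.36 ang_y -0.010 a 0.63
x 0.55 z 0.38 ang_y -0.010 a 0.59
x 0.54 z 0.39 ang_y -0.010 a 0.55
x 0.52 z 0.41 ang_y -0.010 a 0.52
x 0.51 z 0.42 ang_y -0.010 a 0.48
x 0.50 z 0.44 ang_y -0.010 a 0.44
x 0.49 z 0.45 ang_y -0.010 a 0.41
x 0.48 z 0.47 ang_y -0.010 a 0.37
x 0.47 z 0.48 ang_y -0.010 a 0.33
x 0.45 z 0.49 ang_y -0.010 a 0.30
x 0.44 z 0.50 ang_y -0.010 a 0.26
x 0.42 z 0.52 ang_y -0.010 a 0.22
x 0.41 z 0.53 ang_y -0.010 a 0.19
x 0.40 z 0.54 ang_y -0.010 a 0.15
6.4167 [ 0.5068 -0.1143  0.1895] 
 [[-0.9466  0.0572  0.3172]
 [ 0.054   0.9984 -0.019 ]
 [-0.3178 -0.0009 -0.9482]] [ 2.9857 -2.713  -2.9996] 0.2963816936580892 26.01017475128174 [-0.5207  0.3617  1.973   0.282   0.5327 -2.258 ]
```

View pics/v3.png

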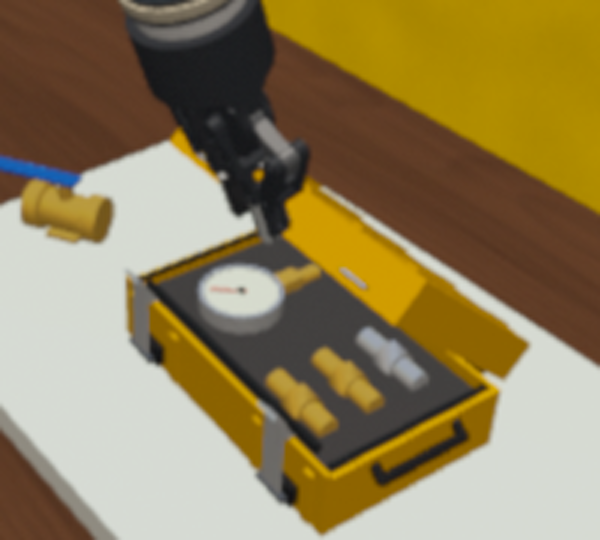

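The side view shows the lid about half way over, still held at the tab (fingertip at about (268,235) in the crop). Joint 5 is getting small with the tilt, so I'll bring the tool upright on the way down.

```bash
python3 arc.py 0.2 0.0 18
```

```text
polar 0.8129237965517316 r 0.18463307748437277 tilt 0.3224813386679956
x 0.65 z 0.19 ang_y 0.018 a 0.78
x 0.59 z 0.31 ang_y 0.018 a 0.74
x 0.57 z 0.33 ang_y 0.018 a 0.71
x 0.56 z 0.36 ang_y 0.018 a 0.68
x 0.54 z 0.39 ang_y 0.018 a 0.64
x 0.52 z 0.41 ang_y 0.018 a 0.61
x 0.49 z 0.44 ang_y 0.018 a 0.57
x 0.47 z 0.46 ang_y 0.018 a 0.54
x 0.45 z 0.48 ang_y 0.018 a 0.51
x 0.42 z 0.50 ang_y 0.018 a 0.47
x 0.39 z 0.52 ang_y 0.018 a 0.44
x 0.37 z 0.54 ang_y 0.018 a 0.40
x 0.34 z 0.56 ang_y 0.018 a 0.37
x 0.31 z 0.57 ang_y 0.018 a 0.34
x 0.28 z 0.58 ang_y 0.018 a 0.30
x 0.25 z 0.60 ang_y 0.018 a 0.27
x 0.22 z 0.61 ang_y 0.018 a 0.23
x 0.18 z 0.61 ang_y 0.018 a 0.20
```

```bash
python3 -m creep '[{"slide":[0.58,0,0.27],"angular":[0,0.018,0],"claw":-1},{"slide":[0.58,0,0.31],"angular":[0,0.018,0],"claw":-1},{"slide":[0.57,0,0.33],"angular":[0,0.018,0],"claw":-1},{"slide":[0.56,0,0.36],"angular":[0,0.018,0],"claw":-1},{"slide":[0.54,0,0.39],"angular":[0,0.018,0],"claw":-1},{"slide":[0.52,0,0.41],"angular":[0,0.018,0],"claw":-1},{"slide":[0.49,0,0.44],"angular":[0,0.018,0],"claw":-1},{"slide":[0.47,0,0.46],"angular":[0,0.018,0],"claw":-1},{"slide":[0.45,0,0.48],"angular":[0,0.018,0],"claw":-1}]'
python3 arc.py 0.2 0.0 9;python3 st.py
```

```text
t: 7.22
tcp_pos: [0.4703, -0.1126, 0.145]
tool_rot: [0.028, 0.996, -0.003, 0.081]
force: [1.7, -5.6, 0.0]
finger_gap: 0.302
gripper_force: 24.8
polar 0.512274607289212 r 0.18398363979258892 tilt 0.1612790928469847
x 0.56 z 0.41 ang_y 0.018 a 0.48
x 0.40 z 0.53 ang_y 0.018 a 0.44
x 0.37 z 0.55 ang_y 0.018 a 0.41
x 0.35 z 0.57 ang_y 0.018 a 0.37
x 0.32 z 0.58 ang_y 0.018 a 0.34
x 0.28 z 0.59 ang_y 0.018 a 0.30
x 0.25 z 0.61 ang_y 0.018 a 0.27
x 0.22 z 0.62 ang_y 0.018 a 0.23
x 0.19 z 0.63 ang_y 0.018 a 0.20
7.2167 [ 0.4703 -0.1126  0.145 ] 
 [[-0.9854  0.0562  0.1606]
 [ 0.0551  0.9984 -0.0111]
 [-0.1609 -0.0021 -0.987 ]] [ 1.6521 -5.6276  0.0381] 0.30190342789338004 24.82158064842224 [-0.5102  0.4367  1.9822  0.1258  0.58   -2.1253]
```

```bash
python3 -m creep '[{"slide":[0.42,-0.05,0.5],"angular":[0,0.018,0],"claw":-1},{"slide":[0.4,-0.05,0.53],"angular":[0,0.018,0],"claw":-1},{"slide":[0.37,0,0.55],"angular":[0,0.018,0],"claw":-1},{"slide":[0.35,0,0.57],"angular":[0,0.018,0],"claw":-1},{"slide":[0.32,0,0.58],"angular":[0,0.018,0],"claw":-1},{"slide":[0.28,0,0.59],"angular":[0,0.018,0],"claw":-1},{"slide":[0,0,0],"angular":[0,0,0],"claw":-1}]'
python3 arc.py 0.12 0.0 8;python3 st.py
```

```text
t: 7.8
tcp_pos: [0.4526, -0.1118, 0.1085]
tool_rot: [0.028, 0.999, -0.001, 0.026]
force: [2.1, -4.7, -2.7]
finger_gap: 0.296
gripper_force: 24.7
polar 0.2979325650786589 r 0.18390560536662506 tilt 0.05172710529802525
x 0.31 z 0.33 ang_y 0.006 a 0.28
x 0.14 z 0.39 ang_y 0.006 a 0.25
x 0.13 z 0.40 ang_y 0.006 a 0.23
x 0.12 z 0.40 ang_y 0.006 a 0.21
x 0.11 z 0.40 ang_y 0.006 a 0.19
x 0.09 z 0.40 ang_y 0.006 a 0.16
x 0.08 z 0.41 ang_y 0.006 a 0.14
x 0.07 z 0.41 ang_y 0.006 a 0.12
7.8 [ 0.4526 -0.1118  0.1085] 
 [[-0.9971  0.0562  0.0517]
 [ 0.0562  0.9984 -0.0029]
 [-0.0518  0.     -0.9987]] [ 2.091  -4.6673 -2.7056] 0.2957396353869852 24.706764221191406 [-0.4971  0.5166  1.9735  0.0389  0.605  -2.0431]
```

```bash
python3 -m creep '[{"slide":[0.14,-0.1,0.38],"angular":[0,0.006,0],"claw":-1},{"slide":[0.13,0,0.4],"angular":[0,0.006,0],"claw":-1},{"slide":[0.13,0,0.4],"angular":[0,0.006,0],"claw":-1},{"slide":[0.12,0,0.4],"angular":[0,0.006,0],"claw":-1},{"slide":[0.11,0,0.4],"angular":[0,0.006,0],"claw":-1},{"slide":[0.09,0,0.4],"angular":[0,0.006,0],"claw":-1},{"slide":[0,0,0],"angular":[0,0,0],"claw":-1}]'
python3 arc.py 0.12 0.0 2;python3 st.py
python3 - <<'E'
from station import viewer
import cv2
a=viewer.snapshot("side")[150:310,220:420]
cv2.imwrite("pics/v4.png",cv2.resize(a,None,fx=3.5,fy=3.5,interpolation=2))
E
```

```text
t: 8.38
tcp_pos: [0.4462, -0.1116, 0.0849]
tool_rot: [0.029, 1.0, 0.0, 0.008]
force: [3.5, 1.3, -2.0]
finger_gap: 0.297
gripper_force: 24.6
polar 0.16584061046709148 r 0.18401138632688227 tilt 0.01692735544691481
x 0.25 z 0.39 ang_y 0.008 a 0.14
x 0.08 z 0.42 ang_y 0.008 a 0.12
8.3833 [ 0.4462 -0.1116  0.0849] 
 [[-0.9982  0.0571  0.0169]
 [ 0.0571  0.9984  0.0002]
 [-0.0169  0.0012 -0.9999]] [ 3.538   1.2824 -2.0111] 0.29671686242150763 24.636427760124207 [-0.4943  0.5679  1.9787  0.015   0.5801 -2.0204]
```

View pics/v4.png

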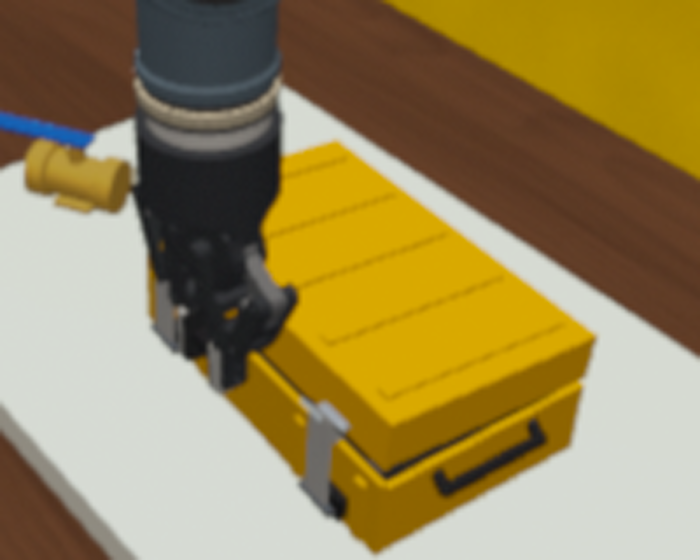

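The lid is nearly down, with its front just above the catch noses, and the gripper is clear of both catches. I'll firm the grip and press down in small steps.

```bash
python3 -m creep '[{"slide":[0,0,0],"angular":[0,0,0],"claw":-1},{"slide":[0,0,0],"angular":[0,0,0],"claw":-1},{"slide":[0.05,0,0.2],"angular":[0,0,0],"claw":-1},{"slide":[0.03,0,0.2],"angular":[0,0,0],"claw":-1},{"slide":[0,0,0],"angular":[0,0,0],"claw":-1}]' 60
python3 -m creep '[{"slide":[0.02,0,0.15],"angular":[0,0,0],"claw":-1},{"slide":[0.02,0,0.15],"angular":[0,0,0],"claw":-1},{"slide":[0,0,0],"angular":[0,0,0],"claw":-1}]'
python3 arc.py 0.12 0.0 1
```

```text
t: 8.85
tcp_pos: [0.4459, -0.1116, 0.0816]
tool_rot: [0.029, 1.0, 0.0, 0.009]
force: [4.8, 3.2, 2.2]
finger_gap: 0.286
gripper_force: 59.2
t: 9.1
tcp_pos: [0.4456, -0.1116, 0.0791]
tool_rot: [0.029, 1.0, -0.0, 0.01]
force: [3.6, 3.5, 4.6]
finger_gap: 0.284
gripper_force: 59.5
polar 0.13415747498971092 r 0.18372718761930984 tilt 0.019107555323664704
x 0.26 z 0.23 ang_y 0.019 a 0.12
```

```bash
python3 -m creep '[{"slide":[0,0,0.1],"angular":[0,0,0],"claw":-1},{"slide":[0,0,0.1],"angular":[0,0,0],"claw":-1},{"slide":[0,0,0],"angular":[0,0,0],"claw":-1}]'
python3 -m creep '[{"slide":[0,0,0.1],"angular":[0,0,0],"claw":-1},{"slide":[0,0,0.1],"angular":[0,0,0],"claw":-1},{"slide":[0,0,0],"angular":[0,0,0],"claw":-1}]'
python3 -m creep '[{"slide":[0,0,0.1],"angular":[0,0,0],"claw":-1},{"slide":[0,0,0],"angular":[0,0,0],"claw":-1}]'
```

```text
t: 9.35
tcp_pos: [0.4455, -0.1116, 0.0774]
tool_rot: [0.029, 1.0, -0.0, 0.01]
force: [2.8, 3.7, 9.0]
finger_gap: 0.285
gripper_force: 59.9
t: 9.6
tcp_pos: [0.4453, -0.1116, 0.0753]
tool_rot: [0.029, 1.0, -0.0, 0.009]
force: [3.0, 2.1, 8.1]
finger_gap: 0.28
gripper_force: 59.7
t: 9.77
tcp_pos: [0.4451, -0.1116, 0.0741]
tool_rot: [0.028, 1.0, 0.0, 0.009]
force: [4.0, 2.5, 5.3]
finger_gap: 0.285
gripper_force: 59.5
```

```bash
python3 -m creep '[{"slide":[0,0,0.1],"angular":[0,0,0],"claw":-1},{"slide":[0,0,0],"angular":[0,0,0],"claw":-1}]'
python3 -m creep '[{"slide":[0,0,0.07],"angular":[0,0,0],"claw":-1},{"slide":[0,0,0],"angular":[0,0,0],"claw":-1}]'
python3 -m creep '[{"slide":[0,0,0.05],"angular":[0,0,0],"claw":-1},{"slide":[0,0,0],"angular":[0,0,0],"claw":-1}]'
```

```text
t: 9.93
tcp_pos: [0.445, -0.1116, 0.0728]
tool_rot: [0.028, 1.0, 0.0, 0.009]
force: [3.2, 3.2, 5.2]
finger_gap: 0.285
gripper_force: 59.4
t: 10.1
tcp_pos: [0.445, -0.1116, 0.0725]
tool_rot: [0.028, 1.0, 0.0, 0.009]
force: [1.5, 4.2, 11.8]
finger_gap: 0.289
gripper_force: 60.1
t: 10.27
tcp_pos: [0.445, -0.1116, 0.0722]
tool_rot: [0.028, 1.0, 0.0, 0.009]
force: [1.0, 4.4, 12.9]
finger_gap: 0.289
gripper_force: 60.2
```

```bash
python3 - <<'E'
from station import viewer
import cv2
a=viewer.snapshot("side")[190:310,250:410]
cv2.imwrite("pics/v5.png",cv2.resize(a,None,fx=5,fy=5,interpolation=2))
E
```

```text
(no output)
```

View pics/v5.png

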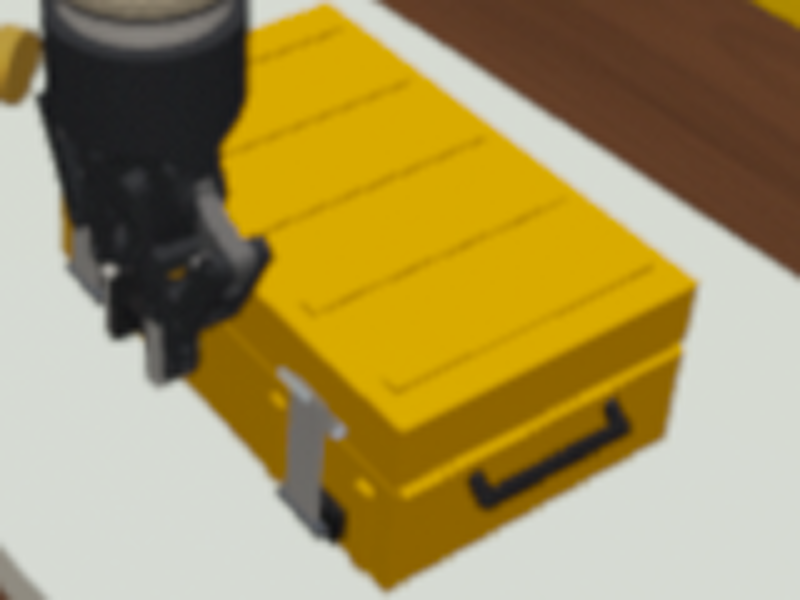

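The lid looks shut with the right catch upright. I'll back off gently to check that both catches are holding.

```bash
for i in 1; do python3 -m creep '[{"slide":[0,0,-0.1],"angular":[0,0,0],"claw":-1},{"slide":[0,0,0],"angular":[0,0,0],"claw":-1}]'; done
python3 -m creep '[{"slide":[0,0,-0.07],"angular":[0,0,0],"claw":-1},{"slide":[0,0,0],"angular":[0,0,0],"claw":-1}]'
python3 -m creep '[{"slide":[0,0,-0.05],"angular":[0,0,0],"claw":-1},{"slide":[0,0,0],"angular":[0,0,0],"claw":-1}]'
```

```text
t: 10.48
tcp_pos: [0.4451, -0.1116, 0.0727]
tool_rot: [0.028, 1.0, 0.0, 0.009]
force: [3.0, 4.6, 7.4]
finger_gap: 0.285
gripper_force: 59.9
t: 10.65
tcp_pos: [0.445, -0.1116, 0.0728]
tool_rot: [0.028, 1.0, 0.0, 0.009]
force: [2.9, 4.7, 2.0]
finger_gap: 0.284
gripper_force: 59.6
t: 10.82
tcp_pos: [0.445, -0.1116, 0.0729]
tool_rot: [0.028, 1.0, 0.0, 0.008]
force: [3.9, 4.2, -1.1]
finger_gap: 0.285
gripper_force: 59.6
```

The lid stays at z 0.0729 while the force turns to a pull, so it is held. I'll release and lift away.

```bash
python3 -m creep '[{"slide":[0,0,0],"angular":[0,0,0],"claw":-0.3},{"slide":[0,0,0],"angular":[0,0,0],"claw":0},{"slide":[0,0,0],"angular":[0,0,0],"claw":0.2},{"slide":[0,0,0],"angular":[0,0,0],"claw":0.2},{"slide":[0,0,0],"angular":[0,0,0],"claw":0.2},{"slide":[0,0,-1],"angular":[0,0,0],"claw":0.2},{"slide":[0,0,-2],"angular":[0,0,0],"claw":0.2},{"slide":[0,0,-3],"angular":[0,0,0],"claw":0.2},{"slide":[0,0,-3],"angular":[0,0,0],"claw":0.2},{"slide":[0,0,-3],"angular":[0,0,0],"claw":0.2}]' 20
python3 -m creep '[{"slide":[0,2,-3],"angular":[0,0,0],"claw":0.2},{"slide":[0,3,-3],"angular":[0,0,0],"claw":0.2},{"slide":[0,3.5,-1],"angular":[0,0,0],"claw":0.2},{"slide":[0,3.5,0],"angular":[0,0,0],"claw":0.2},{"slide":[0,3.5,0],"angular":[0,0,0],"claw":0.2},{"slide":[0,3.5,0],"angular":[0,0,0],"claw":0.2},{"slide":[0,3.5,0],"angular":[0,0,0],"claw":0.2},{"slide":[0,2,0],"angular":[0,0,0],"claw":0.2},{"slide":[0,0,0],"angular":[0,0,0],"claw":0.2},{"slide":[0,0,0],"angular":[0,0,0],"claw":0.2}]'
python3 - <<'E'
from station import viewer
import cv2,numpy as np
A=viewer.snapshot("side");B=viewer.snapshot("top")
a=cv2.resize(A[170:310,230:410],None,fx=2.9,fy=2.9,interpolation=2);b=cv2.resize(B[150:320,200:490],None,fx=0.95,fy=0.95)
o=np.zeros((410,800,3),np.uint8);o[:a.shape[0],:a.shape[1]]=a;o[:b.shape[0],524:524+b.shape[1]]=b
cv2.imwrite("pics/v6.png",o)
E
```

```text
t: 11.65
tcp_pos: [0.4424, -0.1119, 0.1945]
tool_rot: [0.028, 1.0, 0.0, 0.008]
force: [0.9, 0.0, -0.4]
finger_gap: 0.601
gripper_force: 0.0
t: 12.48
tcp_pos: [0.4552, 0.1326, 0.2628]
tool_rot: [0.027, 1.0, -0.001, 0.009]
force: [0.3, -0.5, 0.0]
finger_gap: 0.601
gripper_force: 0.0
```

View pics/v6.png

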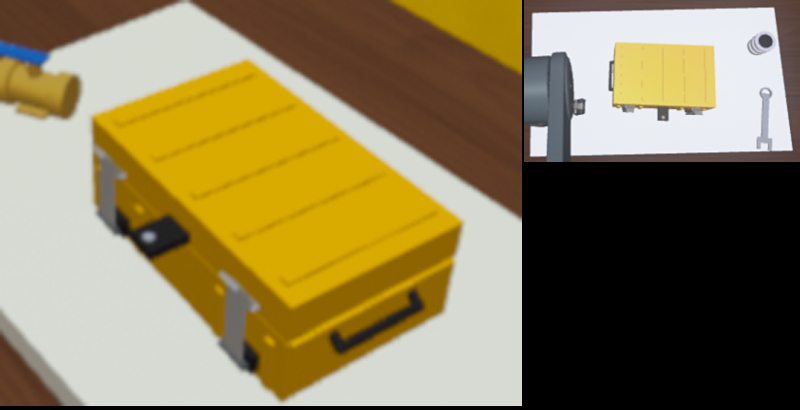

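The lid is flat and shut, both catches (about (107,190) and (237,315) in the crop) stand upright over it, and the gripper is clear of everything. Handing in.

```bash
python3 -c "from station import ticket; print(ticket.sign_off())"
```

```text
the job is handed in; nothing more can be done
None
```

The case is shut and handed in: I lowered the lid while holding its tab, pressed it down with about 13 N at most, and in the last picture both catches stood upright over it and the valve, adaptor and spanner had not been touched.

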